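# Draw six tube caps from the cap dispenser into the catch cup

### The arm

A 7-joint arm with a two-finger parallel gripper is mounted at the origin on the work surface. World frame = base frame: x ahead of the robot, y to its left, z up, the work surface at z = 0. Lengths are in mm, angles in rad, forces in N, time in s.
With the tool pointing down it reaches from about 400 to 900 mm from the base axis. Payload 5.6 kg.
Tool frame: the origin (TCP) lies midway between the tips of the shut fingers; the grasp point (between the pads) lies 19 mm behind it; z points along the fingers, y is the line along which they close (so a half turn about z gives the same grasp; the last joint's range is limited). The gripper opens to 92 mm and grips with 3 to 60 N. Pads are 20 mm wide; open, the fingers measure 128 mm over their backs; the gripper's body (75 mm by 189 mm) begins 69 mm behind the grasp point.
Start: joints at [-1.345, 0.468, -0.012, 1.603, 0.006, 1.071, -0.056], TCP at [172.665, 626.654, 214.592] pointing down, gripper open.
Joint ranges: [-2.53, 2.53], [-0.31, 2.02], [-1.57, 1.55], [0.28, 2.44], [-1.29, 4.43], [0.15, 1.84], [-2.92, 2.92]. Speed limits (rad/s): [2.57, 2.57, 3.14, 3.14, 3.14, 3.14, 3.14].

### API

Orientations are given as a rotation vector (axis times angle).
In Python, from cell import robot, grip, kin, viewer gives the robot as it stands. Calls block until the motion is done:
- robot.movep(position, orientation): joint-space move of the TCP to a pose.
- robot.servo_line(position, feed=150, rotation=None): straight line of the TCP; rotation=None keeps the orientation; feed is the mean speed in mm/s.
- robot.goto_joints(angles): joint-space move.
- grip(opening, newtons=None): opening from 0.0 (shut) to 1.0 (fully open); newtons is the grip in N (None keeps the last); returns when the fingers have stopped.
- robot.hold(seconds).
- kin.ik(position, orientation): joint angles nearest the present ones, or None.
- robot.observe(): the state.
- viewer.read_camera(name): name is "side" or "top"; returns the picture (420x560x3 uint8, red, green, blue); there is no depth.
- viewer.camera_info(name): a dict with "camera_matrix" (3x3 intrinsics, pixels), "k1" (the pictures are not rectified: a ray, as slopes to the right and down, at radius r is drawn at 1 + k1 r^2 times it, then the intrinsics apply), "R" (3x3) and "t" (3): a world point X has camera coordinates R X + t. Camera axes: x right, y down, z forward; pixel columns grow to the right and rows downward; lengths in mm; the calibration is good to about 2 mm. A picture is of the moment at which its call begins. camera_info takes no time and is no camera call.
A pose or a line that the arm cannot do raises robot.IKError and nothing moves.
- robot.job_done(): hands the job in; it is judged then, once.
Trained networks look in the newest picture that a camera, given by its name, has taken for a name from the list of things; names that differ only in an ending like _2 or _b are one class to them, and where a whole thing is asked for, a point or a joint stands for the part that bears it (a point fixed in the world has none). Each returns a list of dicts, best first, with "confidence" (0 to 1); they miss things now and then, are a little off and sometimes report something else, mostly with a low value. They report only what shows in the picture. A call takes as long as a camera call. They do not tell look-alikes from the thing itself.
- viewer.silhouettes(name, camera): "mask" (420x560 bool, what is visible of it).
- viewer.pinpoint(name, camera): "at" ([x, y, z] in mm, in the coordinates of the camera as it stood for that picture, good to about 4 mm: a listed point, or the origin of a listed thing).
The state is a dict: "t": time; "joints": joint angles; "joint_velocities": joint speeds; "joint_torque": joint torques, N m; "tcp_pos": TCP position; "tcp_rot": TCP orientation; "contact_force": force on the tool from outside, world axes, zero at the start; "wrist_torque": the same for the moment, N m; "grip_width": opening from 0.0 (shut) to 1.0 (fully open); "grip_force": force on a finger pad.
Only numpy, scipy, OpenCV 4.12 (cv2) and the standard library are available. Lean on these libraries where they do the work, as an engineer would, in place of code of your own. Each camera call takes 0.05 s, during which the arm holds its last target. There are 200 camera calls.

### The job

Pick up the white catch cup by its orange handle, hold it upright under the lip of the cap dispenser's chute and push the red paddle bar back with the cup itself (not with the gripper), so that the gate drops and all six purple tube caps slide into the held cup. Then stand the cup with all its caps upright on the green round mat, wholly on it, and let go, without disturbing the tube rack, the slide box or the dropper bottle.

Things in the scene. Friction and masses are not known exactly. Their poses are not given: they have to be found in the camera images.
- cup: White plastic cup, loose, 0.09 to 0.14 kg: outer radius 44 mm at the foot, 50 at the rim, 75 tall, wall 4, floor 5. Origin: centre of its underside, z up. A orange bar handle leaves the wall towards the cup's own -x at 45 mm height and rises outward, 40 degrees from vertical, 90 mm long, end 114 mm above the foot. Starts upright on the bench, handle roughly towards the robot's right (world -y).
- cup_grip (a point): Grip point on the orange handle's axis, 60 mm along it: [-83.6, 0, 91] mm in the cup frame. The bar is 14 mm wide along the cup's y (pinch it there) and 18 mm the other way; direction [-0.643, 0, 0.766]. A gripper pointing down along the bar, leaning 40 degrees back from the cup, fits it and stays clear of the dispenser's hood.
- dispenser: Cap dispenser, fixed. Origin on the bench below the middle of the chute's lip. The open steel chute (24 mm wide inside) falls towards its own -x at 30 degrees; the cup comes from that side, roughly the robot's right. White column 50 mm wide at x = 78 to 132 mm; base plate 100 mm wide, 12 thick, x = 20 to 180. Freed caps run out within 1.5 s and land 0 to 55 mm out from the lip.
- hood_edge (a point): Middle of the front edge of the clear plastic hood over the lip, at x = -128 mm, 260 mm above the bench in the dispenser frame. Its level roof, 70 mm wide, runs back to x = 23; clear cheeks at y = +-27 and a clear curtain at x = -50 hang from it to 150 mm above the bench. It bars an upright gripper from standing over the handle while the cup is under the lip.
- chute_lip (a point): Middle of the edge of the chute floor, 185 mm above the bench: the caps leave here, towards the dispenser's -x.
- paddle (a joint): Angle of paddle and gate, rad: 0 at rest (gate shut), 0.42 at the stop; a spring returns it. The level axle is at x = 52 mm, 188 mm above the bench (dispenser frame). Pushing the bar to the dispenser's +x (1 to 3.5 N) raises the angle and lowers the red gate at the lip: the caps are free from about 0.3; press to the stop. The open gate reaches down to 150 mm above the bench.
- paddle_bar (a point): Middle of the red paddle bar, a level rod along the dispenser's y, 12 mm thick, 56 long. At rest at x = -20 mm, 100 mm above the bench (dispenser frame); to the stop it moves 42 mm to +x and sinks 22 mm. With the cup's foot 50 mm above the bench the far wall meets the bar and the rim passes below hood and gate; at the stop the cup's axis is at about x = -30 mm, well under the falling caps.
- mat: Green round mat, fixed, radius 85 mm, 4 mm thick, lying to the robot's front or right. Origin: centre of its underside, on the bench.
- tube_rack: White wire rack with two purple-capped blood tubes, 76 x 76 x 107 mm, 0.35 kg, loose; origin under its centre. Leave alone.
- slide_box: Pale box with a red packet on it, 85 x 100 x 74 mm, 0.4 kg, loose; origin under its centre. Leave alone.
- dropper_bottle: Small glass dropper bottle, 28 mm diameter, 72 mm tall, 0.06 kg, loose; origin under its centre. Leave alone.
- cap0: Purple tube cap (one of six, all alike): a stepped disc 18 mm across and 15 mm tall, 12 g, loose; origin: centre of its underside. Number 1 from the lip, queued in the chute behind the shut gate.
- cap1: Purple tube cap (one of six, all alike): a stepped disc 18 mm across and 15 mm tall, 12 g, loose; origin: centre of its underside. Number 2 from the lip, queued in the chute behind the shut gate.
- cap2: Purple tube cap (one of six, all alike): a stepped disc 18 mm across and 15 mm tall, 12 g, loose; origin: centre of its underside. Number 3 from the lip, queued in the chute behind the shut gate.
- cap3: Purple tube cap (one of six, all alike): a stepped disc 18 mm across and 15 mm tall, 12 g, loose; origin: centre of its underside. Number 4 from the lip, queued in the chute behind the shut gate.
- cap4: Purple tube cap (one of six, all alike): a stepped disc 18 mm across and 15 mm tall, 12 g, loose; origin: centre of its underside. Number 5 from the lip, queued in the chute behind the shut gate.
- cap5: Purple tube cap (one of six, all alike): a stepped disc 18 mm across and 15 mm tall, 12 g, loose; origin: centre of its underside. Number 6 from the lip, queued in the chute behind the shut gate.
Not all that is in view belongs to the job. Several things have the shape of the cup; the one meant has the colours described above.

How it is judged (in metres and radians):
On the way, in this order (a step that is already met when the one before it is completed fails the run):
1. the cup, held clear of the bench, pushes the paddle (over 0.12 rad) (contact force between cup and paddle above 0.3 N and value of joint paddle above 0.12 rad and height (world z) of cup above 0.02 m), for 0.04 s.
2. all six caps lie in the cup while it is still held up (horizontal distance between each of cap0, cap1, cap2, cap3, cap4, cap5 and cup below 0.05 m and z of cap0 in the frame of cup between 0 and 0.072 m and z of cap1 in the frame of cup between 0 and 0.072 m and z of cap2 in the frame of cup between 0 and 0.072 m and z of cap3 in the frame of cup between 0 and 0.072 m and z of cap4 in the frame of cup between 0 and 0.072 m and z of cap5 in the frame of cup between 0 and 0.072 m and height (world z) of cup above 0.02 m and angle between cup's own z axis and vertical below 0.5 rad), for 0.2 s.
At the end, for the whole second after the job is handed in: All six caps lie inside the cup; the cup stands upright (within 0.1 rad) and still on the green mat, its axis within 42 mm of the mat's centre, released (horizontal distance between each of cap0, cap1, cap2, cap3, cap4, cap5 and cup below 0.05 m and z of cap0 in the frame of cup between 0 and 0.072 m and z of cap1 in the frame of cup between 0 and 0.072 m and z of cap2 in the frame of cup between 0 and 0.072 m and z of cap3 in the frame of cup between 0 and 0.072 m and z of cap4 in the frame of cup between 0 and 0.072 m and z of cap5 in the frame of cup between 0 and 0.072 m and horizontal distance between cup and mat below 0.042 m and height (world z) of cup between 0.001 and 0.01 m and angle between cup's own z axis and vertical below 0.1 rad and linear speed of cup below 0.03 m/s); the robot touches nothing.
It fails at once if the gripper or arm pushes the paddle (over 1 N) (contact force between any of the fingers, the arm and paddle above 1 N).
It fails at once if the wire rack of blood tubes is moved more than 25 mm or tipped (distance of tube_rack from where it was at the start of the episode above 0.025 m or angle between tube_rack's own z axis and vertical above 0.4 rad).
It fails at once if the slide box is moved more than 25 mm or tipped (distance of slide_box from where it was at the start of the episode above 0.025 m or angle between slide_box's own z axis and vertical above 0.4 rad).
It fails at once if the dropper bottle is moved more than 25 mm or tipped (distance of dropper_bottle from where it was at the start of the episode above 0.025 m or angle between dropper_bottle's own z axis and vertical above 0.4 rad).
It also fails if it takes over 42 s, if anything falls off the work surface, if the arm or the gripper's body presses on something with over 40 N, if the wrist force passes 120 N, or if a joint passes its speed limit or range.

## Working session

There is one attempt and no reset: what is moved stays moved. The work goes in short steps, each a Python script; the robot and the scene stay as the last script left them, time stands still between calls to the robot, and variables do not carry over. Pictures are saved under pics/ and viewed, at most 10 in all, crops included, and the job is handed in when it is done.

```bash
mkdir -p pics; ls; cat > h.py <<'E'
import numpy as np, cv2
from cell import robot, grip, kin, viewer
from scipy.spatial.transform import Rotation as Ro
def shot(cam,fn):
    cv2.imwrite('pics/'+fn,cv2.cvtColor(np.asarray(viewer.read_camera(cam)),cv2.COLOR_RGB2BGR))
def toworld(p,cam):
    c=viewer.camera_info(cam); return np.array(c['R']).T@(np.array(p)-np.array(c['t']))
def topix(X,cam):
    c=viewer.camera_info(cam); p=np.array(c['R'])@np.array(X,float)+np.array(c['t']); s=p[:2]/p[2]
    s=s*(1+c['k1']*(s@s)); K=np.array(c['camera_matrix']); return (K@[s[0],s[1],1])[:2]
def find(name,cam,n=5):
    return [(round(d['confidence'],2),toworld(d['at'],cam).round(1),topix(toworld(d['at'],cam),cam).round()) for d in viewer.pinpoint(name,cam)[:n]]
E
python3 - <<'E'
from h import *
for c in('side','top'):
    shot(c,c+'0.png')
    for n in('cup','cup_grip','dispenser','hood_edge','chute_lip','paddle_bar','mat','tube_rack','slide_box','dropper_bottle'):
        print(c,n)
        for r in find(n,c): print('   ',*r)
print(robot.observe()['t'])
E
```

```text
pics
side cup
    0.91 [ 471.5 -255.9    2.2] [298. 293.]
    0.88 [ 299. -475.    0.] [264. 403.]
    0.85 [ 260.5 -276.3   -1.7] [221. 330.]
    0.81 [ 558.9 -534.4    3.4] [382. 382.]
    0.47 [ 678.5 -340.3   -2.6] [385. 294.]
side cup_grip
    0.94 [ 473.1 -344.2   85.7] [314. 306.]
    0.76 [ 252.1 -185.4   89.1] [202. 282.]
    0.64 [ 384.7 -479.9   90.4] [302. 375.]
    0.62 [ 507.3 -597.7   92.6] [382. 407.]
    0.35 [513.7  70.5 256.4] [265. 135.]
side dispenser
    0.62 [531.9 193.4   4.5] [260. 170.]
side hood_edge
    0.77 [511.2  69.3 260. ] [264. 134.]
side chute_lip
    0.74 [531.7 195.5 181.7] [257. 126.]
side paddle_bar
    0.56 [532.5 180.9  98.1] [260. 151.]
side mat
    0.68 [ 6.328e+02 -2.400e+01  6.000e-01] [318. 210.]
side tube_rack
    0.73 [ 6.746e+02 -3.400e+02  4.000e-01] [384. 293.]
side slide_box
    0.8 [719.9 145.9   2.3] [320. 164.]
side dropper_bottle
    0.45 [410.6  91.3   0.9] [234. 204.]
top cup
    0.88 [ 463.9 -258.4    1.8] [341. 243.]
    0.88 [ 556.2 -537.6   -4. ] [436. 214.]
    0.85 [ 260.9 -275.6    1.9] [347. 316.]
    0.56 [ 298.4 -477.    -4.3] [418. 304.]
top cup_grip
    0.9 [ 505.4 -601.    92.8] [473. 226.]
    0.74 [ 252.2 -191.7   95.9] [319. 320.]
    0.64 [ 473.6 -344.2   92.2] [377. 236.]
    0.59 [ 384.3 -489.7   94.9] [434. 271.]
top dispenser
    0.97 [532.2 198.    2.8] [182. 215.]
top hood_edge
    0.79 [512.9  67.7 263.3] [211. 203.]
top chute_lip
    0.66 [534.4 194.  186.4] [166. 200.]
    0.35 [543.6 246.7 213.3] [142. 194.]
top paddle_bar
    0.42 [550.3 276.7 233.4] [127. 189.]
top mat
    0.59 [630.1 -26.3   2.5] [261. 184.]
top tube_rack
    0.69 [ 678.4 -342.9    2.1] [369. 171.]
top slide_box
    0.68 [ 7.174e+02  1.403e+02 -3.000e-01] [206. 155.]
top dropper_bottle
    0.44 [407.1  88.9   3.5] [217. 260.]
1.1
```

```bash
cd pics; python3 -c "
import cv2,numpy as np
a=cv2.imread('side0.png');b=cv2.imread('top0.png')
print(a.shape)"
```

```text
(420, 560, 3)
```

View pics/side0.png

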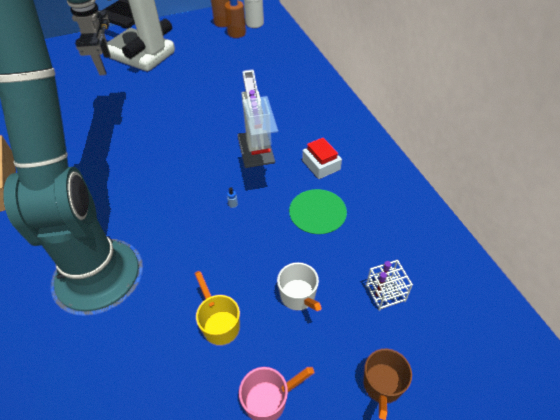

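View pics/top0.png

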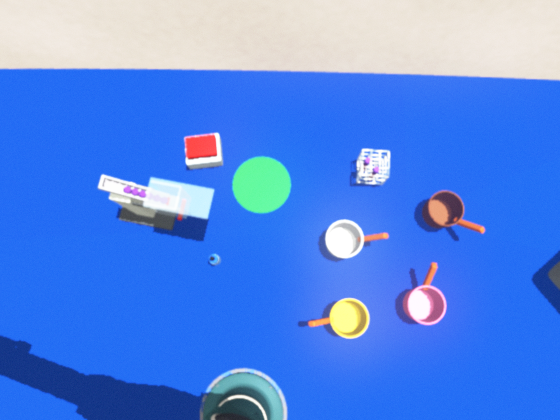

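The side view shows the white, orange-handled cup at about (298,287), with its handle at (313,304). The top view agrees, with the cup at (345,240), the mat at (262,185), and the hood at (180,197) opening towards the mat side. I'll fuse the estimates, check IK along the whole plan and then make the transit.

```bash
cat >> h.py <<'E'
def tool(cup,yaw,flip,back=0.,lean=40.):
    """TCP pose gripping the handle of an upright cup at `cup` (foot) with cup +x heading `yaw`."""
    C=Ro.from_euler('z',yaw).as_matrix(); l=np.radians(lean)
    z=np.array([np.sin(l),0,-np.cos(l)]); y=np.array([0,1.,0])*flip; x=np.cross(y,z)
    p=C@(np.array([-83.6,0,91])+(19-back)*z)+cup
    return p,Ro.from_matrix(C@np.stack([x,y,z],1)).as_rotvec()
u=np.array([512,68.5])-np.array([532.3,195.5]); u=-u/np.linalg.norm(u)
YD=np.arctan2(u[1],u[0]); D=np.array([532.3,195.5,0])
def dis(x,z): return D+np.array([u[0]*x,u[1]*x,z])
CUP=np.array([468.5,-258.,0]); g=np.array([473.3,-344.2]); YC=np.arctan2(*(CUP[:2]-g)[::-1])
MAT=np.array([631.3,-25,4])
E
python3 - <<'E'
from h import *
print(np.degrees([YD,YC]),CUP)
print(np.array(kin.ik([160,480,450],robot.observe()['tcp_rot'])).round(2))
for f in(1,-1):
    for n,a in dict(pre=(CUP,YC,f,110),grasp=(CUP,YC,f),lift=(CUP+[0,0,60],YC,f),d300=(dis(-220,50),YD,f),d74=(dis(-80,50),YD,f),d30=(dis(-30,50),YD,f),mat=(MAT,YD,f),matup=(MAT+[0,0,80],YD,f),ret=(MAT,YD,f,120)).items():
        p,r=tool(*a); q=kin.ik(p,r); print(f,n,p.round(),None if q is None else np.round(q,2))
E
```

```text
[80.91852103 93.18719272] [ 468.5 -258.     0. ]
[-1.31  0.07 -0.01  1.6   0.    1.47 -0.01]
1 pre [ 476. -400.  161.] [ 0.48  0.9   0.66  1.34 -0.76  1.76 -1.84]
1 grasp [ 472. -329.   76.] [ 0.26  1.02  0.88  1.55 -0.96  1.71 -1.66]
1 lift [ 472. -329.  136.] [ 0.26  0.93  0.88  1.53 -0.9   1.75 -1.72]
1 d300 [486. -92. 126.] [-0.27  0.84  1.11  2.02 -1.19  1.61 -1.86]
1 d74 [508.  46. 126.] [-0.42  0.63  0.89  2.12 -1.23  1.31 -2.08]
1 d30 [516.  95. 126.] [-0.53  0.62  0.89  2.13 -1.28  1.27 -2.14]
1 mat [620. -95.  80.] [-0.16  0.94  0.88  1.73 -1.28  1.53 -2.06]
1 matup [620. -95. 160.] [-0.16  0.8   0.89  1.71 -1.17  1.55 -2.17]
1 ret [ 608. -172.  172.] [-0.13  0.95  1.11  1.63 -1.25  1.78 -2.06]
-1 pre [ 476. -400.  161.] [ 0.48  0.9   0.66  1.34 -0.76  1.76  1.31]
-1 grasp [ 472. -329.   76.] [ 0.2   1.1   1.02  1.55 -1.05  1.79  1.54]
-1 lift [ 472. -329.  136.] [ 0.26  0.93  0.88  1.53 -0.9   1.75  1.42]
-1 d300 [486. -92. 126.] [-0.19  0.74  0.97  2.02 -1.13  1.49  1.23]
-1 d74 [508.  46. 126.] [-0.19  0.52  0.57  2.1  -1.12  1.14  0.97]
-1 d30 [516.  95. 126.] [-0.23  0.5   0.48  2.11 -1.15  1.06  0.9 ]
-1 mat [620. -95.  80.] [ 0.04  0.81  0.57  1.72 -1.1   1.33  0.99]
-1 matup [620. -95. 160.] [-0.11  0.76  0.8   1.71 -1.13  1.5   0.95]
-1 ret [ 608. -172.  172.] [-0.08  0.88  1.    1.63 -1.18  1.7   1.05]
```

```bash
python3 - <<'E'
from h import *
o=robot.observe()
q=np.array(kin.ik([160,480,450],o['tcp_rot'])); robot.goto_joints(q)
q[0]=0.5; robot.goto_joints(q)
grip(0.5)
p,r=tool(CUP,YC,-1,110); robot.movep(p,r)
o=robot.observe(); print(o['t'],np.array(o['tcp_pos']).round(1),p.round(1),o['joints'])
shot('side','side1.png'); print(find('cup_grip','side',3)); print(find('cup','side',3)); 
viewer.read_camera('top'); print(find('cup_grip','top',3),find('cup','top',3))
E
```

```text
7.0333 [ 477.5 -399.6  162.1] [ 476.4 -399.9  160.7] [ 0.78690766  0.816373    0.11333002  1.31149742 -0.4685161   1.61963033
  1.07070266]
[(0.96, array([ 470.8, -341.9,   89.6]), array([313., 305.])), (0.93, array([ 253.2, -189.8,   88.1]), array([203., 283.])), (0.74, array([ 381.7, -478.1,   88.2]), array([300., 375.]))]
[(0.78, array([ 465.8, -255.4,   -0.5]), array([296., 294.])), (0.62, array([ 556.7, -534.7,    4.6]), array([382., 382.])), (0.61, array([ 261.2, -277.3,   -2.7]), array([222., 330.]))]
[(0.71, array([ 385.1, -485.9,   93.2]), array([432., 271.])), (0.66, array([ 473.2, -344. ,   92.6]), array([377., 236.])), (0.64, array([ 249.9, -187.1,   93.9]), array([317., 321.]))] [(0.89, array([ 463. , -259.9,    0.5]), array([341., 243.])), (0.68, array([ 558.5, -537.6,   -1.6]), array([436., 213.])), (0.58, array([ 297.3, -476.3,   -2.3]), array([418., 304.]))]
```

View pics/side1.png

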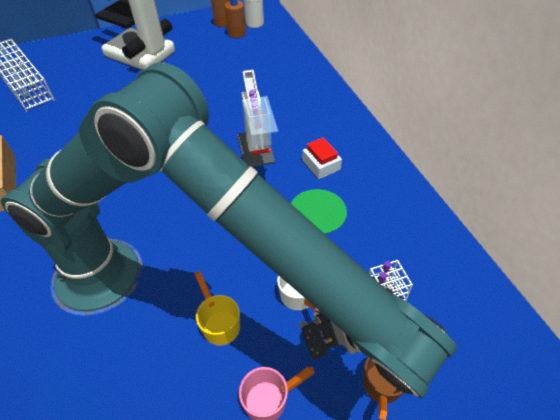

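The gripper stands open behind the handle at about (315,335), and everything else in view is where it was. Next: approach along the bar, grip, lift and check.

```bash
cat >> h.py <<'E'
YC=np.radians(93.9); CUP=np.array([466.9,-258.8,0])
E
python3 - <<'E'
from h import *
p,r=tool(CUP,YC,-1); robot.servo_line(p,feed=90,rotation=r)
o=robot.observe(); print(o['t'],np.array(o['tcp_pos']).round(1),p.round(1),o['contact_force'])
grip(0.0,50); o=robot.observe(); print(o['grip_width']*92,o['grip_force'],o['contact_force'])
robot.servo_line(np.array(o['tcp_pos'])+[0,0,60],feed=80)
o=robot.observe(); print(o['t'],np.array(o['tcp_pos']).round(1),o['grip_width']*92,o['contact_force'],o['wrist_torque'])
shot('side','side2.png'); print(find('cup_grip','side',2),find('cup','side',2))
viewer.read_camera('top'); print(find('cup_grip','top',2),find('cup','top',2))
E
```

```text
8.7 [ 471.9 -330.7   76.8] [ 471.8 -330.    76.4] [-0.09654221  0.36543403  1.02415343]
13.641348983012335 49.995278120040894 [-0.11768513 -0.96277635  0.17639851]
10.1833 [ 471.6 -329.9  136.1] 13.615283738192169 [ 0.08252366  0.44190455 -1.44243575] [-9.31320797e-01  4.10907759e-02 -6.74928443e-04]
[(0.83, array([ 509.2, -593.6,   89.6]), array([382., 405.])), (0.66, array([ 381.6, -480.9,   88.6]), array([301., 376.]))] [(0.64, array([ 468.9, -258.3,   57.1]), array([298., 283.])), (0.62, array([ 562.1, -537.6,   -1.6]), array([384., 383.]))]
[(0.93, array([ 473.6, -338.9,  148.4]), array([380., 232.])), (0.75, array([ 386.2, -485.8,   91.9]), array([432., 270.]))] [(0.75, array([ 260.6, -273.5,    1. ]), array([346., 316.])), (0.67, array([ 462.3, -260.3,   64.8]), array([344., 241.]))]
```

View pics/side2.png

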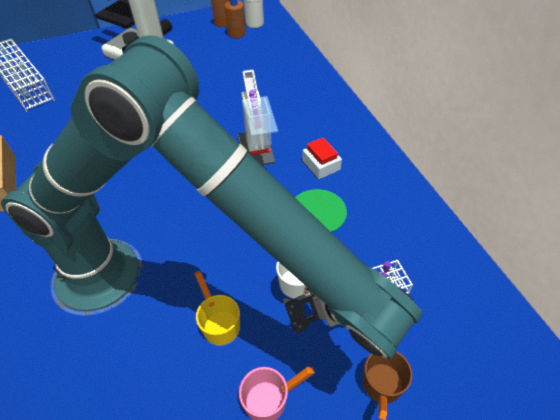

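```bash
python3 - <<'E'
from h import *
p,r=tool(dis(-230,52),YD,-1); robot.servo_line(p,feed=120,rotation=r)
p,r=tool(dis(-100,50),YD,-1); robot.servo_line(p,feed=80,rotation=r)
o=robot.observe(); print(o['t'],np.array(o['tcp_pos']).round(1),p.round(1),o['grip_width']*92,o['contact_force'],o['joints'].round(2),dis(-100,50))
p2,_=tool(dis(-28,50),YD,-1); print(kin.ik(p2,r))
a=np.asarray(viewer.read_camera('side'))
for n in('cup','cup_grip','chute_lip','hood_edge','paddle_bar','dispenser'): print(n,find(n,'side',4)[:2] if n!='cup' else find(n,'side'))
b=np.asarray(viewer.read_camera('top'))
for n in('cup','cup_grip','chute_lip','hood_edge','paddle_bar','dispenser'): print(n,find(n,'top',4)[:2] if n!='cup' else find(n,'top'))
im=np.hstack([cv2.resize(a[60:260,180:330],(400,533),interpolation=cv2.INTER_CUBIC),cv2.resize(b[150:300,100:300][:,:],(400,300)) if 0 else cv2.resize(b[140:290,110:222],(398,533),interpolation=cv2.INTER_CUBIC)])
cv2.imwrite('pics/c3.png',im[:,:,::-1])
E
```

```text
14.3083 [505.3  25.7 126.4] [505.2  26.3 126.4] 13.759818521430102 [-0.31618392 -0.5776446  -0.40276833] [ 0.39  0.48 -0.11  2.06 -0.85  0.92  0.78] [516.51611254  96.75351198  50.        ]
[ 0.29738875  0.47173583 -0.16495811  2.08013146 -0.91326938  0.82949751
  0.70831742]
cup [(0.8, array([ 302.7, -472.3,   -2.6]), array([265., 401.])), (0.74, array([ 5.615e+02, -5.343e+02, -4.000e-01]), array([383., 382.])), (0.72, array([ 262.1, -278.4,   -3.5]), array([222., 331.])), (0.42, array([521.8, 101.5,  50.5]), array([267., 180.]))]
cup_grip [(0.88, array([ 248.4, -189.5,   89.6]), array([201., 284.])), (0.77, array([ 505.8, -596.9,   91.1]), array([381., 407.]))]
chute_lip []
hood_edge [(0.94, array([514.3,  70.7, 256.7]), array([265., 135.])), (0.38, array([632.5, -23.3,   2.2]), array([317., 210.]))]
paddle_bar []
dispenser []
cup [(0.9, array([513.3,  96.7,  51.3]), array([214., 219.])), (0.65, array([ 555.4, -539.8,   -3.8]), array([437., 214.])), (0.63, array([ 297.1, -475.9,    1.1]), array([418., 304.])), (0.62, array([505.2,  14.7, 142.8]), array([240., 217.])), (0.58, array([ 261.7, -274.2,    1.2]), array([346., 316.]))]
cup_grip [(0.83, array([505.2,  13.5, 142.5]), array([240., 217.])), (0.7, array([ 505.4, -600.1,   94.5]), array([473., 226.]))]
chute_lip [(0.8, array([534.6, 193. , 187. ]), array([167., 200.])), (0.69, array([505.2,  14.3, 142.2]), array([240., 217.]))]
hood_edge [(0.65, array([511.3,  69.5, 260.1]), array([211., 204.]))]
paddle_bar [(0.42, array([ 6.306e+02, -2.730e+01, -5.000e-01]), array([261., 184.]))]
dispenser [(0.58, array([536.6, 197.7,   2.9]), array([182., 214.]))]
```

View pics/c3.png

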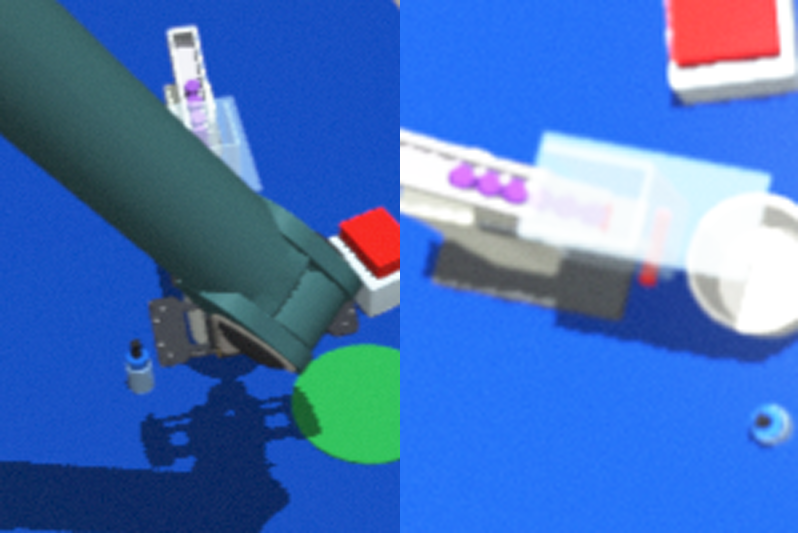

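The top view shows the cup lined up under the hood, facing the red bar at crop (655,245). The bottle and box are clear. I'll push now, watching the force.

```bash
python3 - <<'E'
from h import *
f0=np.array(robot.observe()['contact_force'])
def st(x):
    o=robot.observe(); F=np.array(o['contact_force'])-f0
    print(x,round(o['t'],2),'push',round(float(F[:2]@u),2),'z',round(float(F[2]),2),'err',(np.array(o['tcp_pos'])-p).round(1)); return float(F[:2]@u)
for x in(-80,-60,-45,-38):
    p,r=tool(dis(x,50),YD,-1); robot.servo_line(p,feed=60,rotation=r); st(x)
for x in(-35,-32,-29,-26,-23,-20):
    p,r=tool(dis(x,50),YD,-1); robot.servo_line(p,feed=30,rotation=r)
    if st(x)<-6: break
robot.hold(1.3); st('hold')
shot('side','side4.png'); print(find('cap0','side',8))
b=np.asarray(viewer.read_camera('top')); print(find('cup','top',2)); print([ (c,w.round(),) for c,w,_ in find('cap0','top',10)])
cv2.imwrite('pics/c4.png',cv2.resize(b[140:290,90:240],(590,590),interpolation=cv2.INTER_CUBIC)[:,:,::-1])
E
```

```text
-80 15.49 push -1.05 z 0.2 err [-0.1  0.5  0. ]
-60 15.97 push -0.99 z -0.01 err [-0.1  0.5  0.1]
-45 16.38 push -0.81 z 0.08 err [-0.1  0.7  0.2]
-38 16.64 push -0.75 z 0.98 err [0.  0.5 0.2]
-35 16.89 push -1.93 z -0.06 err [-0.1 -0.  -0.1]
-32 17.14 push -1.1 z -1.29 err [-0.   0.1 -0.1]
-29 17.39 push -2.15 z -0.72 err [0.1 0.1 0. ]
-26 17.64 push -7.27 z 1.33 err [ 0.1 -1.6 -0.3]
hold 18.94 push -6.96 z 0.86 err [ 0.1 -1.6 -0.3]
[]
[(0.83, array([ 258.7, -272.7,    3.4]), array([346., 317.])), (0.74, array([ 557.7, -538.1,   -3.9]), array([436., 213.]))]
[(0.47, array([515., 192.,  71.]))]
```

View pics/c4.png

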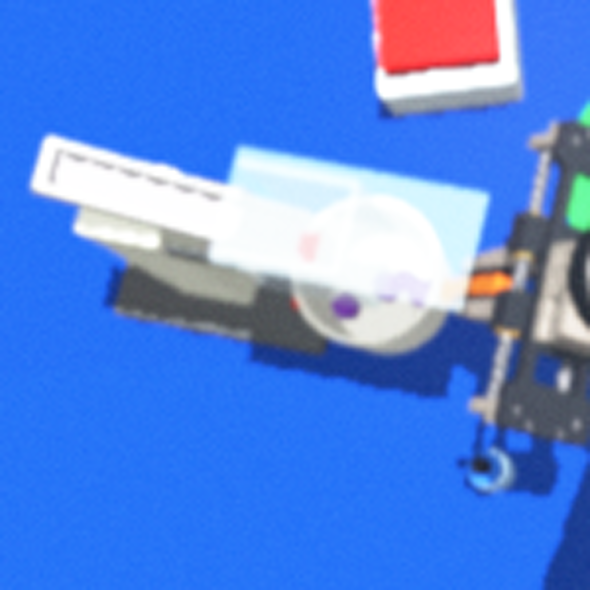

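The chute is empty and caps are in the cup: one clear at (345,305) and several under the hood at (400,287). I'll back out straight and count them.

```bash
python3 - <<'E'
from h import *
p,r=tool(dis(-230,52),YD,-1); robot.servo_line(p,feed=90,rotation=r)
m,r=tool(MAT+[0,0,48],YD,-1); robot.servo_line(m,feed=90,rotation=r)
robot.hold(0.2); o=robot.observe(); print(o['t'],(np.array(o['tcp_pos'])-m).round(1),o['joints'].round(2),o['grip_width']*92)
a=np.asarray(viewer.read_camera('side')); print([x for x in find('cup','side')],find('mat','side',1))
b=np.asarray(viewer.read_camera('top')); print([x for x in find('cup','top')],find('cup_grip','top',3)); print([ (c,w.round(),) for c,w,_ in find('cap0','top',10)])
im=np.hstack([cv2.resize(a[130:260,230:360],(395,395),interpolation=cv2.INTER_CUBIC),cv2.resize(b[130:230,210:310],(395,395),interpolation=cv2.INTER_CUBIC)])
cv2.imwrite('pics/c5.png',im[:,:,::-1])
E
```

```text
23.4667 [-0.2 -0.2  0.1] [ 0.44  0.67 -0.02  1.68 -0.74  1.14  0.71] 13.639729704576519
[(0.97, array([ 258.8, -277. ,   -1.2]), array([221., 330.])), (0.92, array([ 5.593e+02, -5.360e+02, -1.000e-01]), array([383., 383.])), (0.89, array([ 300.1, -472.9,   -1.3]), array([264., 402.])), (0.69, array([634.5, -23.7,  52.7]), array([319., 198.]))] [(0.63, array([632.2, -21.8,   0.9]), array([317., 210.]))]
[(0.87, array([ 557. , -540.3,   -1.4]), array([437., 213.])), (0.7, array([625. , -25.3,  56.5]), array([260., 181.])), (0.59, array([ 2.954e+02, -4.733e+02,  1.000e-01]), array([417., 305.]))] [(0.76, array([ 506.1, -601.8,   93.3]), array([473., 226.])), (0.62, array([ 619.3, -108.1,  143.4]), array([289., 175.])), (0.6, array([ 386.1, -486.4,   93.1]), array([432., 270.]))]
[(0.55, array([633., -38., 100.])), (0.53, array([633., -25.,  70.])), (0.49, array([632., -49.,  90.])), (0.44, array([620.,   1.,  74.]))]
```

View pics/c5.png

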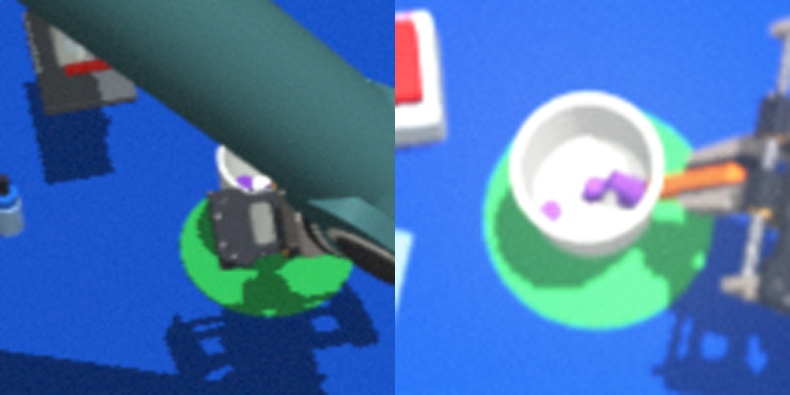

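The cup is upright over the mat with the caps clumped at its handle side (crop 620,185), and none lie loose on the bench. I'll lower it until contact, release, and back out along the bar.

```bash
python3 - <<'E'
from h import *
m,r=tool(MAT+[0,0,5],YD,-1); robot.servo_line(m,feed=60,rotation=r); robot.hold(0.2)
f0=robot.observe()['contact_force'][2]
for h in np.arange(4,-5,-1.):
    m,r=tool(MAT+[0,0,h],YD,-1); robot.servo_line(m,feed=15,rotation=r)
    f=robot.observe()['contact_force'][2]-f0; print(h,round(float(f),2))
    if f>2.5: break
grip(0.45); robot.hold(0.2)
p,r=tool(MAT+[0,0,h],YD,-1,130); robot.servo_line(p,feed=100,rotation=r)
q=np.array(robot.observe()['tcp_pos'])+[0,-60,120]
try: robot.servo_line(q,feed=150)
except robot.IKError as e: print(e)
print(robot.observe()['t'],robot.observe()['grip_width'])
a=np.asarray(viewer.read_camera('side')); print(find('cup','side'))
b=np.asarray(viewer.read_camera('top')); print(find('cup','top'),find('mat','top',1),find('cup_grip','top',3)); print([ (c,w.round(),) for c,w,_ in find('cap0','top',10)])
im=np.hstack([cv2.resize(a[130:260,230:360],(395,395),interpolation=cv2.INTER_CUBIC),cv2.resize(b[130:230,210:310],(395,395),interpolation=cv2.INTER_CUBIC)])
cv2.imwrite('pics/c6.png',im[:,:,::-1])
E
```

```text
4.0 -0.88
3.0 -0.0
2.0 -0.49
1.0 -1.16
0.0 -0.35
-1.0 6.72
29.65 0.4530985118362206
[(0.87, array([634.2, -20.4,   5. ]), array([318., 208.])), (0.75, array([ 261.8, -274.8,   -2.4]), array([222., 329.])), (0.74, array([ 301.2, -468.8,   -1.2]), array([264., 400.])), (0.55, array([ 557.6, -535.4,    1.5]), array([382., 383.]))]
[(0.79, array([ 260.4, -273.9,    3.6]), array([346., 316.])), (0.78, array([627.5, -26.5,   5.9]), array([261., 185.]))] [(0.9, array([ 6.299e+02, -2.510e+01,  1.000e-01]), array([261., 184.]))] [(0.77, array([ 250. , -188.2,   94.9]), array([317., 321.])), (0.61, array([615.9,  -1.4,  26.2]), array([252., 187.])), (0.6, array([ 620. , -105.8,   96.3]), array([288., 179.]))]
[(0.54, array([631., -26.,  19.])), (0.52, array([633., -39.,  47.])), (0.47, array([619.,  -3.,  23.])), (0.46, array([632., -51.,  42.]))]
```

View pics/c6.png

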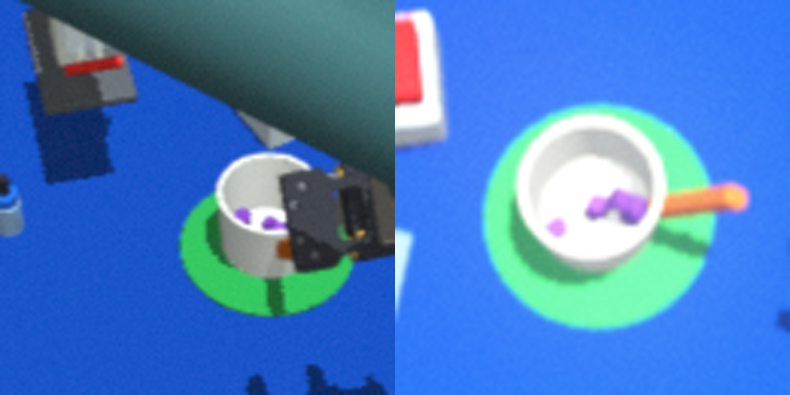

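The cup stands upright and free on the mat, about 3 mm off centre. The caps are in it and the gripper is well clear.

```bash
python3 -c "
from h import *
print(robot.job_done())"
```

```text
the job is handed in; nothing more can be done
None
```

I handed the job in at about 30 s: the cup stands upright and released on the green mat, about 3 mm off centre, with no stray caps seen and the chute empty; the pile hid some caps, so I couldn't count all six, and the hand-in gave no verdict.

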